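# Find the empty bay of the parts chest

## Robot

A 6-joint arm with a two-finger parallel gripper is mounted at the origin on the work surface. World frame = base frame: x ahead of the robot, y to its left, z up, the work surface at z = 0. Lengths are in mm, angles in rad, forces in N, time in s.
With the tool pointing down it reaches from about 275 to 750 mm from the base axis. Payload 10.2 kg.
Tool frame: the origin (TCP) lies midway between the tips of the shut fingers; the grasp point (between the pads) lies grip_depth behind it (grip_depth is the distance from the TCP to the grasp point, in mm); z points along the fingers, y is the line along which they close (so a half turn about z gives the same grasp; the last joint's range is limited). The gripper opens to 85 mm and grips with 20 to 120 N. Pads are 22 mm wide; open, the fingers measure 114 mm over their backs; the gripper's body (76 mm by 85 mm) begins 54 mm behind the grasp point. The pads swing forward as they close: fully open they stand 13 mm farther back than shut.
Start: joints at [-1.538, 0.313, 1.498, -0, 1.331, -0.223], TCP at [132.822, -507.926, 199.794] pointing down, gripper open.
Joint ranges: [-2.94, 2.94], [-0.97, 2.17], [0.19, 2.56], [-1.23, 4.37], [0.02, 3.11], [-2.88, 2.88]. Speed limits (rad/s): [2.39, 2.39, 3.01, 3.14, 3.14, 3.14].

## Interface

Orientations are given as a unit quaternion [w, x, y, z].
In Python, from rig import * gives the robot as it stands.
- The arm moves only by the tool servo_tool, never from a script. Its argument "commands" is a list of rows, each a list of 3 entries, a list of its own where there are three numbers: the gripper command: -1 is fully open, 1 is shut, values between are in proportion, then the shift along the tool's x, y, z in m, then the turn, a rotation vector about the tool's x, y, z in units of 6 degrees (1.0 is 6 degrees). In form: [[grip, [dx, dy, dz], [ax, ay, az]], ...]. A call has 1 to 10 rows; each row shifts and turns the commanded pose from where the row before left it, along the tool's axes as they then stand; what a row does not reach is not made up. A row lasts 1/12 s, in which the tool goes at most 41.7 mm and 7.16 degrees, less where a joint would pass 70% of its speed; a pose out of reach is approached as far as the arm can. A call is refused whole if a number of a shift passes 0.0417 or a number of a turn 1, either way. A call with a gripper value outside its range is refused whole. The fingers move at their own pace and stop on an object; "squeeze" is the grip in N (left out, the last holds). Time passes only in rows, so rows that do not move let the fingers close. It gives the time, the measured TCP pose, the force, the opening and the grip force at its end, in the units of the state.
- sense(): the state, without advancing time (a new reading comes with each control period).
- capture(name): name is "scene" or "top" or "wrist"; returns a dict with "pixels" (400x640x3 uint8, red, green, blue), "z_map" (400x640 float32, mm along the optical axis (not along the pixel's ray), 0 where there is no reading), "fx", "fy", "cx", "cy" (pixels), "rvec" (rotation vector, rad) and "tvec" (3), from world to camera coordinates, as OpenCV has them; the wrist camera has in their place "T_tool_cam" (4x4, takes a point from camera to tool coordinates, whose origin is the TCP and whose axes are the flange's). Camera axes: x right, y down, z forward; pixel columns grow to the right and rows downward; lengths in mm; the calibration is good to about 2 mm. A picture is of the moment at which its call begins: read the wrist's pose just before it.
- finish_job(): hands the job in; it is judged then, once.
The state is a dict: "time_s": time; "joints": joint angles; "dq": joint speeds; "tau": joint torques, N m; "eef_pos": TCP position; "ee_rot": TCP orientation; "force": force on the tool from outside, world axes, zero at the start; "wrist_torque": the same for the moment, N m; "grip_width": opening from 0.0 (shut) to 1.0 (fully open); "grip_force": force on a finger pad.
Only numpy, scipy, OpenCV 4.12 (cv2) and the standard library are available. Lean on these libraries where they do the work, as an engineer would, in place of code of your own. Each camera call takes 0.05 s, during which the arm holds its last target. There are 200 camera calls.

## Task

Three of the four bays in the plywood chest are packed full to their boards and one is empty. Press gently with the fingertips near the edge of one board after another until you find the one that rocks, then push that board right open, so that it stands on edge nearly upright and stays so when you take the hand away. Leave the other boards shut and everything else where it lies.

Things in the scene. Friction and masses are not known exactly. Their poses are not given: they have to be found in the camera images.
- chest: low plywood chest, fixed to the bench, 150 (own x) x 542 (own y) x 90 mm tall; origin at the centre of its underside; own x points away from the robot within 0.25 rad. Four identical boards lie in a row in its top, flush with it, with 10 mm walls between them and 12 mm walls in front and behind. Bays are 126 x 88 mm, floor 8 mm above the bench. A solid 70 mm ledge at each end.
- bay1_mid (a point): centre of the first (own y +147 mm) board's upper face when shut, 90 mm above the bench; fixed to the chest, with the chest's axes; each board is 120 (own x) x 84 (own y) x 10 mm, 100 g
- board1 (a joint): tilt of the first (own y +147 mm) board in rad, 0 shut, stops at -1.55 and +1.55. Each board turns about a pin along the chest's own y through the board's centre. Positive: the edge far from the robot is down and the near edge up; negative the reverse. A free board is balanced, yields to about 2 N at 40 mm from its middle line and stays at the tilt it is left at
- bay2_mid (a point): centre of the second (own y +49 mm) board's upper face when shut, 90 mm above the bench; fixed to the chest, with the chest's axes
- board2 (a joint): tilt of the second (own y +49 mm) board in rad, 0 shut, stops at -1.55 and +1.55. Over a full bay a board meets the stock beneath after less than 3 mm of travel and gives no further (tilt under 0.06). Which bay is empty changes every time and cannot be seen
- bay3_mid (a point): centre of the third (own y -49 mm) board's upper face when shut, 90 mm above the bench; fixed to the chest, with the chest's axes
- board3 (a joint): tilt of the third (own y -49 mm) board in rad, 0 shut, stops at -1.55 and +1.55. A raised edge pushed level can jam on the fingertips below about 0.95 rad: first press the other edge deep into the bay (over 40 mm; the empty bay is clear to 70 mm below the top), or follow the arc of the edge, 60 mm about the pin, which lies 5 mm below the shut upper face
- bay4_mid (a point): centre of the fourth (own y -147 mm) board's upper face when shut, 90 mm above the bench; fixed to the chest, with the chest's axes
- board4 (a joint): tilt of the fourth (own y -147 mm) board in rad, 0 shut, stops at -1.55 and +1.55. Same build as the others
- tape: grey ring of tape, 52 mm across, 20 mm tall, on the chest's +y ledge; origin at the centre of its underside; to be left alone
- jar: small glass jar, 44 mm across, 55 mm tall, on the chest's -y ledge; origin at the centre of its underside; to be left alone
- spanner: steel spanner lying on the bench in front of the chest; to be left alone
- driver: screwdriver lying on the bench behind the chest; to be left alone
- tin: metal can, 72 mm across, 90 mm tall, standing on the bench behind the chest; origin at the centre of its underside; to be left alone
- mug: white mug, 76 mm across, 90 mm tall, standing on the bench beyond the chest's +y end; origin at the centre of its underside; to be left alone
- carton: cardboard carton 90 x 70 x 50 mm on the bench beyond the chest's -y end; origin at the centre of its underside; to be left alone

How it is judged:
By the outcome, as a careful person would: the job done as asked, in the order asked, and still so for the second after the job is handed in, with the robot touching nothing.
It also fails if it takes over 54 s, if anything falls off the work surface, if the arm or the gripper's body presses on something with over 40 N, if the wrist force passes 120 N, or if a joint passes its speed limit or range.

## Working session

There is one attempt and no reset: what is moved stays moved. The work goes in short steps, Python scripts to look and compute and a tool call to move; the robot and the scene stay as the last step left them, time stands still between calls to the robot, and variables do not carry over. Pictures are saved under pics/ and viewed, at most 10 in all, crops included, and the job is handed in when it is done.

Besides the shell and the picture viewer there is one more tool, called after ">>>" as name([rows], argument=value, ...), one row to a line, values as JSON. servo_tool: Moves the arm, as the interface text tells. Its arguments: {"type":"object","properties":{"commands":{"type":"array"},"squeeze":{"type":"number"}},"required":["commands"]}

```bash
mkdir -p pics
python3 - <<'E'
from rig import *
import cv2
c=capture("top"); cv2.imwrite("pics/top.png",c["pixels"][:,:,::-1])
import numpy as np
np.savez("top.npz",**c)
s=sense();print(s)
print(c["fx"],c["cx"],c["cy"],c["rvec"],c["tvec"])
E
```

```text
{'time_s': 0.05, 'joints': array([-1.53841866e+00,  3.13448554e-01,  1.49839547e+00, -1.21815568e-06,
        1.33098433e+00, -2.23430451e-01]), 'dq': array([ 0.00052313, -0.00218006, -0.00151614,  0.00129883,  0.00097799,
       -0.0016747 ]), 'tau': array([ 4.25035178e-03, -4.13356161e+01, -2.60473591e+01, -1.17621294e-04,
        2.99968669e-03, -1.04706665e-06]), 'eef_pos': array([ 132.80262527, -507.64098661,  199.25149671]), 'ee_rot': array([-6.15088982e-04,  9.91831213e-01,  1.27555726e-01,  5.83423427e-05]), 'force': array([ 0.25380154,  0.85350509, -0.0656894 ]), 'wrist_torque': array([0.00324981, 0.01725989, 0.01688666]), 'grip_force': 0.0, 'grip_width': 0.9986063803998447}
415.81500048282436 320.8808283216986 198.25348527152556 [ 2.22137382 -2.21396374  0.04838116] [-6.44192494e-01  5.57006631e+02  1.12075296e+03]
```

View pics/top.png

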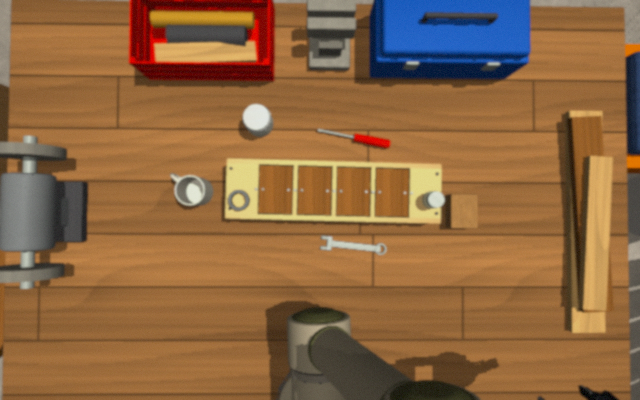

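The chest spans columns 225–441 and rows 158–224. The four boards are centred near columns 276, 314, 353 and 393 at about row 191, with the tape at (238,201) and the jar at (432,200).

```bash
cat > h.py <<'E'
import numpy as np,cv2
def ray(c,uv,z):
    R=cv2.Rodrigues(np.array(c["rvec"]))[0];t=np.array(c["tvec"]).ravel()
    uv=np.atleast_2d(uv).astype(float)
    d=np.c_[(uv[:,0]-c["cx"])/c["fx"],(uv[:,1]-c["cy"])/c["fy"],np.ones(len(uv))]@R
    o=-R.T@t
    return o+d*((z-o[2])/d[:,2])[:,None]
E
python3 - <<'E'
from h import *
c=dict(np.load("top.npz"))
hsv=cv2.cvtColor(c["pixels"],cv2.COLOR_RGB2HSV)
m=cv2.inRange(hsv,(20,60,150),(35,200,255))
m[:140]=0;m[250:]=0;m[:,:200]=0;m[:,460:]=0
ct=max(cv2.findContours(m,0,2)[0],key=cv2.contourArea)
p=ray(c,ct[:,0,:],90)[:,:2].astype(np.float32)
r=cv2.minAreaRect(p);print(r)
print(cv2.boxPoints(r))
# boards: dark holes in the mask
cs,h=cv2.findContours(m,cv2.RETR_CCOMP,2)
for k,q in enumerate(cs):
    if h[0][k][3]>=0 and cv2.contourArea(q)>300: print(cv2.minAreaRect(ray(c,q[:,0,:],90)[:,:2].astype(np.float32)))
E
```

```text
((574.5256958007812, -29.174102783203125), (543.1837768554688, 152.00454711914062), 88.76443481445312)
[[ 492.68475 -299.06403]
 [ 644.654   -302.34167]
 [ 656.36664  240.71582]
 [ 504.3974   243.99347]]
((549.804443359375, 210.21340942382812), (55.103878021240234, 54.88310241699219), 0.4278833568096161)
((571.1843872070312, -176.09158325195312), (89.99231719970703, 129.11532592773438), 88.39424896240234)
((573.58837890625, -78.14860534667969), (126.2430419921875, 90.70228576660156), 0.0030890514608472586)
((575.7105102539062, 20.057098388671875), (125.84357452392578, 90.46231079101562), 0.1393769234418869)
((577.7763671875, 117.90101623535156), (125.64761352539062, 90.15161895751953), 0.27520453929901123)
```

>>> servo_tool([
  [1,[0,0,-0.02],[0,0,0.9]],
  [1,[0,0,0],[0,0,0.9]],
  [1,[0,0,0],[0,0,0.85]],
  [1,[0,0,0],[0,0,0]],
], squeeze=30)

```text
time_s: 0.38
eef_pos: [132.8, -507.8, 219.5]
ee_rot: [-0.0, 1.0, -0.012, -0.0]
force: [0.5, 0.5, 0.6]
grip_width: 0.452
grip_force: 0.0
```

Run:
```python
import rig
from rig import *
from scipy.spatial.transform import Rotation as R
s=sense();q=s["ee_rot"];print(s["eef_pos"],s["grip_width"],s["force"]);print(R.from_quat([*q[1:],q[0]]).as_matrix().round(3))
print([n for n in dir(rig) if n[0]!='_'], getattr(rig,"grip_depth",None))
```

```text
[ 132.82664003 -507.76223771  219.53641727] 0.45155142678195836 [0.51623433 0.50791289 0.58562945]
[[ 1.    -0.025 -0.   ]
 [-0.025 -1.     0.001]
 [-0.    -0.001 -1.   ]]
['PlanningError', 'capture', 'finish_job', 'grip_depth', 'sense'] 18.700000000000003
```

>>> servo_tool([
  [1,[0.0255,-0.0229,0],[0,0,0]],
  [1,[0.0255,-0.0229,0],[0,0,0]],
  [1,[0.0255,-0.0229,0],[0,0,0]],
  [1,[0.0255,-0.0229,0],[0,0,0]],
  [1,[0.0255,-0.0229,0],[0,0,0]],
  [1,[0.0255,-0.0229,0],[0,0,0]],
  [1,[0.0255,-0.0229,0],[0,0,0]],
  [1,[0.0255,-0.0229,0],[0,0,0]],
  [1,[0.0255,-0.0229,0],[0,0,0]],
  [1,[0.0255,-0.0229,0],[0,0,0]],
])

```text
time_s: 1.22
eef_pos: [393.7, -283.0, 219.5]
ee_rot: [-0.0, 1.0, -0.009, -0.0]
force: [1.1, 0.0, 0.9]
grip_width: 0.001
grip_force: 0.0
```

>>> servo_tool([
  [1,[0.0255,-0.0229,0],[0,0,0]],
  [1,[0.0255,-0.0229,0],[0,0,0]],
  [1,[0.0255,-0.0229,0],[0,0,0]],
  [1,[0.0255,-0.0229,0],[0,0,0]],
  [1,[0.0255,-0.0229,0],[0,0,0]],
  [1,[0,0,0],[0,0,0]],
  [1,[0,0,0],[0,0,0]],
])

```text
time_s: 1.8
eef_pos: [523.1, -171.7, 219.0]
ee_rot: [-0.0, 1.0, -0.008, -0.001]
force: [0.4, -0.2, -0.1]
grip_width: -0.001
grip_force: 0.0
```

>>> servo_tool([
  [1,[0,0.003,0.04],[0,0,0]],
  [1,[0,0,0.04],[0,0,0]],
  [1,[0,0,0.03],[0,0,0]],
  [1,[0,0,0.012],[0,0,0]],
  [1,[0,0,0],[0,0,0]],
  [1,[0,0,0],[0,0,0]],
])

```text
time_s: 2.3
eef_pos: [522.1, -176.6, 98.0]
ee_rot: [-0.0, 1.0, -0.011, -0.0]
force: [0.9, 0.6, 0.8]
grip_width: 0.001
grip_force: 0.0
```

>>> servo_tool([
  [1,[0,0,0.002],[0,0,0]],
  [1,[0,0,0.002],[0,0,0]],
  [1,[0,0,0.001],[0,0,0]],
  [1,[0,0,0.001],[0,0,0]],
  [1,[0,0,0.001],[0,0,0]],
  [1,[0,0,0],[0,0,0]],
])

```text
time_s: 2.8
eef_pos: [522.6, -175.8, 90.8]
ee_rot: [0.0, 1.0, -0.011, 0.0]
force: [0.1, -0.7, -0.3]
grip_width: 0.003
grip_force: 0.0
```

>>> servo_tool([
  [1,[0,0,0.001],[0,0,0]],
  [1,[0,0,0.001],[0,0,0]],
  [1,[0,0,0.001],[0,0,0]],
  [1,[0,0,0],[0,0,0]],
])

```text
time_s: 3.13
eef_pos: [522.5, -175.7, 87.5]
ee_rot: [-0.0, 1.0, -0.011, -0.0]
force: [0.2, -0.1, -0.7]
grip_width: 0.004
grip_force: 0.0
```

>>> servo_tool([
  [1,[0,0,0.001],[0,0,0]],
  [1,[0,0,0.001],[0,0,0]],
  [1,[0,0,0],[0,0,0]],
])

```text
time_s: 3.38
eef_pos: [522.5, -175.8, 85.6]
ee_rot: [-0.0, 1.0, -0.011, -0.0]
force: [-0.1, 0.8, 0.1]
grip_width: -0.001
grip_force: 0.0
```

>>> servo_tool([
  [1,[0,0,0.001],[0,0,0]],
  [1,[0,0,0.001],[0,0,0]],
  [1,[0,0,0],[0,0,0]],
])

```text
time_s: 3.63
eef_pos: [522.5, -175.8, 83.6]
ee_rot: [-0.0, 1.0, -0.011, -0.0]
force: [0.9, 0.3, -0.4]
grip_width: -0.003
grip_force: 0.0
```

Run:
```python
from rig import *
import cv2
print(sense()["force"],sense()["eef_pos"])
a=capture("scene")["pixels"];b=capture("wrist")["pixels"]
cv2.imwrite("pics/a.png",cv2.resize(cv2.vconcat([a,b]),None,fx=.75,fy=.75)[:,:,::-1])
```

```text
[ 0.92501755  0.29404353 -0.40859149] [ 522.51564814 -175.76582709   83.58261531]
```

View pics/a.png

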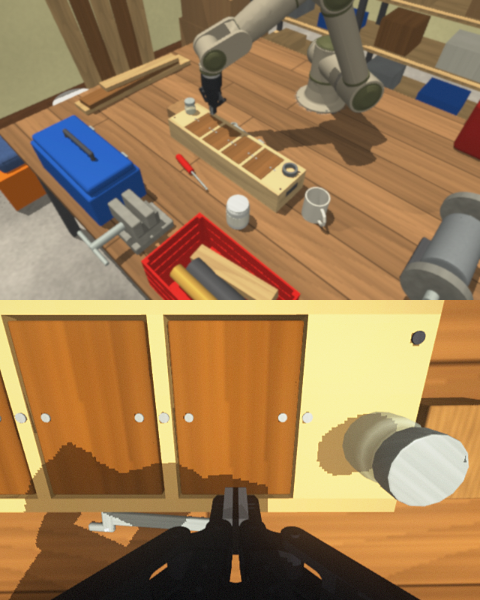

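The scene view (top) shows the gripper at the near edge of the −y-end board. In the wrist view the tips are at (235,495), by that board's near edge, and its tilt isn't obvious, so I'll measure it from depth.

```bash
cat >> h.py <<'E'
from scipy.spatial.transform import Rotation as Ro
def wristpts():
    from rig import sense,capture
    s=sense();c=capture("wrist");q=s["ee_rot"]
    z=c["z_map"];v,u=np.mgrid[:400,:640]
    P=np.stack([(u-c["cx"])/c["fx"]*z,(v-c["cy"])/c["fy"]*z,z],-1)
    T=c["T_tool_cam"];P=P@T[:3,:3].T+T[:3,3]
    P=P@Ro.from_quat([*q[1:],q[0]]).as_matrix().T+s["eef_pos"]
    P[z==0]=np.nan
    return P,c["pixels"],s
C=np.array([574.55,-29.1]);ex=np.array([1,-.0224]);ey=np.array([.0224,1])
def chest(P): return np.stack([(P[...,:2]-C)@ex,(P[...,:2]-C)@ey,P[...,2]],-1)
E
python3 - <<'E'
from h import *
P,im,s=wristpts();Q=chest(P)
print("tcp",chest(s["eef_pos"]))
for y in (147,98,49,0,-49,-98,-147,-195):
  for dy in (-22,22) if y%2 else (0,):
    r=[]
    for x in (-69,-50,-35,-20,0,20,35,50,69):
      m=(abs(Q[...,0]-x)<3)&(abs(Q[...,1]-y-dy)<4)
      r.append(round(float(np.median(Q[m][:,2])),1) if m.sum()>5 else None)
    print(y+dy,r)
E
```

```text
tcp [ -48.65123284 -147.85520961   83.77209423]
125 [None, None, None, None, None, None, None, None, None]
169 [None, None, None, None, None, None, None, None, None]
98 [None, None, None, None, None, None, None, None, None]
27 [90.4, 90.4, 90.4, None, None, None, None, None, None]
71 [None, None, None, None, None, None, None, None, None]
0 [90.4, 90.5, 90.6, 90.4, 91.5, 90.4, 90.5, 90.3, None]
-71 [90.5, 90.5, 90.6, 90.4, 90.4, 90.4, 90.5, 90.4, 90.5]
-27 [90.6, 90.5, 90.5, 90.5, 90.5, 90.5, 90.3, 90.4, 90.4]
-98 [90.5, 90.4, 192.7, 90.5, 91.3, 90.5, 90.5, 90.4, 90.4]
-169 [90.6, 171.3, 166.7, 90.5, 90.5, 90.5, 90.4, 90.5, 90.3]
-125 [90.5, 171.8, 166.3, 90.5, 90.4, 90.4, 90.4, 90.5, 90.4]
-217 [90.5, 90.5, 90.4, 90.4, 90.4, 90.4, 90.4, 90.4, 90.4]
-173 [90.6, 172.0, 167.3, 90.4, 90.5, 90.5, 90.4, 90.4, 90.3]
```

>>> servo_tool([
  [1,[0,0,0.001],[0,0,0]],
  [1,[0,0,0.001],[0,0,0]],
  [1,[0,0,0],[0,0,0]],
  [1,[0,0,0],[0,0,0]],
])

```text
time_s: 4.12
eef_pos: [522.6, -175.8, 81.7]
ee_rot: [-0.0, 1.0, -0.011, -0.0]
force: [0.6, -0.4, -0.7]
grip_width: -0.003
grip_force: 0.0
```

```bash
cat > chk.py <<'E'
from h import *
P,im,s=wristpts();Q=chest(P)
print("tcp",chest(s["eef_pos"]).round(1),s["force"].round(1),s["wrist_torque"].round(2))
for y in (169,125,71,27,-27,-71,-125,-169):
    r=[]
    for x in (-69,-50,-35,-20,0,20,35,50,69):
      m=(abs(Q[...,0]-x)<3)&(abs(Q[...,1]-y)<4)
      r.append(round(float(np.median(Q[m][:,2])),1) if m.sum()>5 else None)
    print(y,r)
m=(abs(Q[...,0]-chest(s["eef_pos"])[0])<25)&(abs(Q[...,1]-chest(s["eef_pos"])[1])<20)&(Q[...,2]>95)
print("finger x,y pctl",np.percentile(Q[m],[1,50,99],axis=0).round(0), "low z",np.percentile(Q[m][:,2],1))
E
python3 chk.py
```

```text
tcp [ -48.7 -147.9   81.7] [ 0.6 -0.4 -0.7] [-0.07  0.02  0.01]
169 [None, None, None, None, None, None, None, None, None]
125 [None, None, None, None, None, None, None, None, None]
71 [None, None, None, None, None, None, None, None, None]
27 [90.5, 90.4, None, None, None, None, None, None, None]
-27 [90.5, 90.5, 90.6, 90.5, 90.4, 90.4, 90.4, 90.4, 90.4]
-71 [90.6, 90.4, 90.4, 90.5, 90.3, 90.5, 90.3, 90.4, 90.3]
-125 [90.5, 169.8, 163.9, 90.5, 90.4, 90.4, 90.3, 90.4, 90.3]
-169 [90.5, 169.3, 164.5, 90.4, 90.4, 90.3, 90.4, 90.4, 90.4]
finger x,y pctl [[ -58. -166.  122.]
 [ -38. -148.  181.]
 [ -32. -129.  201.]] low z 121.55912364136375
```

Run:
```python
from h import *
P,im,s=wristpts();Q=chest(P)
for u in (300,306,312,320): 
  print(u,[tuple(Q[v,u].round(0)) for v in range(225,300,5)])
cv2.imwrite("pics/w.png",cv2.resize(im[200:360,220:420],None,fx=4,fy=3.5)[:,:,::-1])
```

```text
300 [(np.float64(-38.0), np.float64(-141.0), np.float64(91.0)), (np.float64(-41.0), np.float64(-141.0), np.float64(91.0)), (np.float64(-44.0), np.float64(-141.0), np.float64(91.0)), (np.float64(-47.0), np.float64(-141.0), np.float64(91.0)), (np.float64(-51.0), np.float64(-140.0), np.float64(89.0)), (np.float64(-39.0), np.float64(-142.0), np.float64(118.0)), (np.float64(-39.0), np.float64(-142.0), np.float64(122.0)), (np.float64(-38.0), np.float64(-142.0), np.float64(128.0)), (np.float64(-39.0), np.float64(-142.0), np.float64(132.0)), (np.float64(-39.0), np.float64(-142.0), np.float64(137.0)), (np.float64(-39.0), np.float64(-143.0), np.float64(139.0)), (np.float64(-39.0), np.float64(-143.0), np.float64(143.0)), (np.float64(-39.0), np.float64(-143.0), np.float64(147.0)), (np.float64(-39.0), np.float64(-143.0), np.float64(149.0)), (np.float64(-39.0), np.float64(-143.0), np.float64(154.0))]
306 [(np.float64(-38.0), np.float64(-144.0), np.float64(90.0)), (np.float64(-41.0), np.float64(-144.0), np.float64(90.0)), (np.float64(-45.0), np.float64(-144.0), np.float64(90.0)), (np.float64(-47.0)
[... 1799 characters left out ...]
), np.float64(-152.0), np.float64(90.0)), (np.float64(-51.0), np.float64(-152.0), np.float64(90.0)), (np.float64(-40.0), np.float64(-151.0), np.float64(116.0)), (np.float64(-39.0), np.float64(-151.0), np.float64(123.0)), (np.float64(-39.0), np.float64(-151.0), np.float64(127.0)), (np.float64(-39.0), np.float64(-151.0), np.float64(132.0)), (np.float64(-39.0), np.float64(-151.0), np.float64(136.0)), (np.float64(-39.0), np.float64(-151.0), np.float64(140.0)), (np.float64(-39.0), np.float64(-151.0), np.float64(143.0)), (np.float64(-39.0), np.float64(-151.0), np.float64(147.0)), (np.float64(-39.0), np.float64(-150.0), np.float64(151.0)), (np.float64(-40.0), np.float64(-150.0), np.float64(151.0))]
```

View pics/w.png

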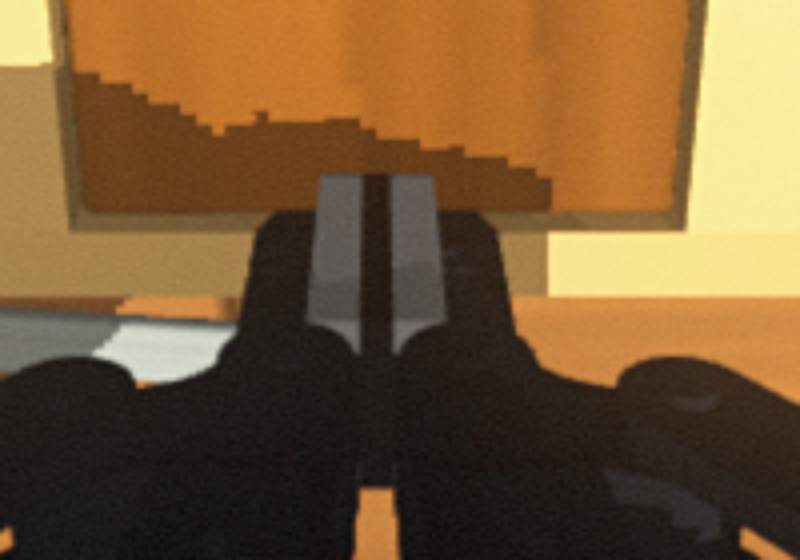

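The wrist crop shows the grey tips ending at crop row 175, column 375, in front of the shut board. Depth puts the tip ends at z≈115 while the reported TCP is at 82. The tips are still in the air, about 25 mm above the board, so the tip is really about 32 mm behind the reported TCP. I'll go on down slowly and watch the force.

>>> servo_tool([
  [1,[0,0,0.004],[0,0,0]],
  [1,[0,0,0.004],[0,0,0]],
  [1,[0,0,0.003],[0,0,0]],
  [1,[0,0,0.002],[0,0,0]],
  [1,[0,0,0],[0,0,0]],
  [1,[0,0,0],[0,0,0]],
])

```text
time_s: 4.72
eef_pos: [522.6, -175.8, 68.7]
ee_rot: [-0.0, 1.0, -0.011, -0.0]
force: [-0.5, -0.6, 0.5]
grip_width: -0.001
grip_force: 0.0
```

```bash
python3 chk.py
python3 - <<'E'
from h import *
P,im,s=wristpts();Q=chest(P)
for u in (306,318): print([tuple(float(t) for t in Q[v,u].round(0)) for v in range(235,262,2)])
E
```

```text
tcp [ -48.7 -147.8   68.7] [-0.5 -0.6  0.5] [0.06 0.03 0.02]
169 [None, None, None, None, None, None, None, None, None]
125 [None, None, None, None, None, None, None, None, None]
71 [None, None, None, None, None, None, None, None, None]
27 [None, None, None, None, None, None, None, None, None]
-27 [90.6, 90.5, 90.4, 90.5, 90.4, 90.4, 90.5, 90.4, 90.3]
-71 [90.5, 90.6, 90.5, 90.5, 90.4, 90.4, 90.5, 90.4, 90.1]
-125 [90.5, 156.6, 150.3, 90.4, 90.5, 90.4, 90.4, 90.4, 90.4]
-169 [90.4, 156.1, 150.7, 90.5, 90.4, 90.4, 90.5, 90.4, 90.1]
finger x,y pctl [[ -58. -166.  109.]
 [ -38. -148.  168.]
 [ -32. -129.  188.]] low z 108.6302803485649
[(-38.0, -144.0, 91.0), (-39.0, -144.0, 90.0), (-40.0, -144.0, 90.0), (-41.0, -144.0, 91.0), (nan, nan, nan), (-44.0, -144.0, 90.0), (-45.0, -144.0, 90.0), (-46.0, -144.0, 91.0), (-39.0, -145.0, 106.0), (-40.0, -145.0, 107.0), (-39.0, -145.0, 110.0), (-39.0, -145.0, 111.0), (-39.0, -145.0, 114.0), (-39.0, -145.0, 116.0)]
[(-38.0, -150.0, 91.0), (-39.0, -150.0, 91.0), (-41.0, -150.0, 90.0), (-42.0, -150.0, 89.0), (-43.0, -150.0, 90.0), (-44.0, -150.0, 91.0), (-45.0, -150.0, 91.0), (-46.0, -150.0, 90.0), (-39.0, -150.0, 106.0), (-39.0, -150.0, 108.0), (-39.0, -150.0, 111.0), (-39.0, -150.0, 112.0), (-39.0, -150.0, 113.0), (-39.0, -150.0, 116.0)]
```

>>> servo_tool([
  [1,[0,0,0.004],[0,0,0]],
  [1,[0,0,0.003],[0,0,0]],
  [1,[0,0,0.002],[0,0,0]],
  [1,[0,0,0.001],[0,0,0]],
  [1,[0,0,0],[0,0,0]],
])

```text
time_s: 5.23
eef_pos: [522.5, -175.7, 58.5]
ee_rot: [-0.0, 1.0, -0.011, -0.0]
force: [0.3, -0.1, -0.1]
grip_width: -0.004
grip_force: 0.0
```

>>> servo_tool([
  [1,[0,0,0.001],[0,0,0]],
  [1,[0,0,0.001],[0,0,0]],
  [1,[0,0,0.001],[0,0,0]],
  [1,[0,0,0],[0,0,0]],
])

```text
time_s: 5.57
eef_pos: [522.7, -175.9, 57.1]
ee_rot: [0.0, 1.0, -0.011, 0.0]
force: [-5.7, 1.0, 13.2]
grip_width: -0.004
grip_force: 6.4
```

>>> servo_tool([
  [1,[0,0,0.001],[0,0,0]],
  [1,[0,0,0.001],[0,0,0]],
  [1,[0,0,0],[0,0,0]],
])

```text
time_s: 5.82
eef_pos: [522.8, -176.0, 56.9]
ee_rot: [0.001, 1.0, -0.011, 0.0]
force: [-12.5, 5.3, 29.9]
grip_width: 0.002
grip_force: 15.1
```

>>> servo_tool([
  [1,[0,0,0.001],[0,0,0]],
  [1,[0,0,0.001],[0,0,0]],
  [1,[0,0,0],[0,0,0]],
])

```text
time_s: 6.07
eef_pos: [522.8, -176.0, 56.8]
ee_rot: [0.001, 1.0, -0.01, 0.001]
force: [-20.1, 8.5, 47.5]
grip_width: -0.001
grip_force: 23.9
```

>>> servo_tool([
  [1,[0,0,-0.004],[0,0,0]],
  [1,[0,0,0],[0,0,0]],
  [1,[0,0,0],[0,0,0]],
])

```text
time_s: 6.32
eef_pos: [523.3, -176.1, 57.1]
ee_rot: [0.001, 1.0, -0.011, 0.001]
force: [-2.3, 1.0, 13.7]
grip_width: -0.001
grip_force: 6.6
```

```bash
python3 chk.py
python3 - <<'E'
from rig import *
import cv2
a=capture("scene")["pixels"];b=capture("wrist")["pixels"]
cv2.imwrite("pics/b.png",cv2.vconcat([cv2.resize(a[80:280,180:440],(640,300)),cv2.resize(b[180:380,180:440],(640,300))])[:,:,::-1])
E
```

```text
tcp [ -48.  -148.2   57.1] [-2.3  1.  13.7] [ 0.33  0.39 -0.04]
169 [None, None, None, None, None, None, None, None, None]
125 [None, None, None, None, None, None, None, None, None]
71 [None, None, None, None, None, None, None, None, None]
27 [None, None, None, None, None, None, None, None, None]
-27 [90.6, 90.4, 90.5, 90.5, 90.5, 90.4, 90.5, 90.3, None]
-71 [90.5, 90.6, 90.5, 90.4, 90.3, 90.4, 90.4, 90.4, None]
-125 [90.5, 145.0, 140.2, 89.9, 90.5, 91.1, 91.5, 91.9, None]
-169 [90.5, 144.0, 139.6, 89.9, 90.5, 91.1, 91.5, 91.9, None]
finger x,y pctl [[ -57. -167.   98.]
 [ -37. -148.  157.]
 [ -32. -129.  176.]] low z 98.32246320828503
```

View pics/b.png

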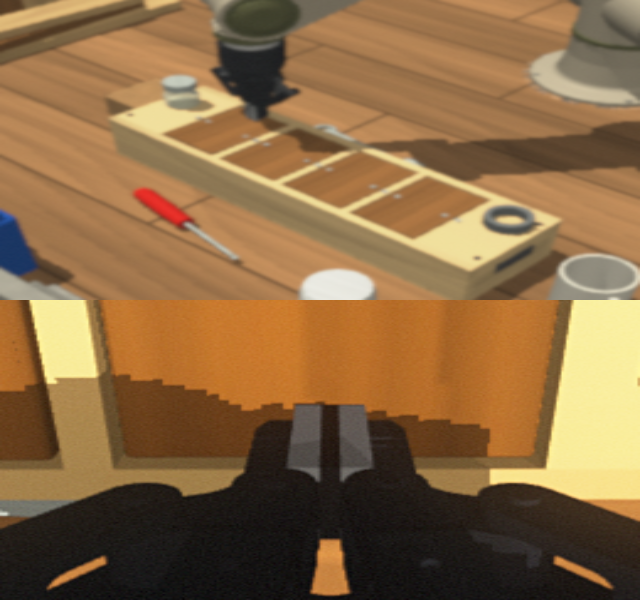

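Board 4 rocked only 0.03 rad and then held firm at 47 N, so bay 4 is full (the wrist view shows the tips at (330,405) on its near edge). Moving on to board 3, in smaller steps.

>>> servo_tool([
  [1,[0,0,-0.01],[0,0,0]],
  [1,[0,0,-0.01],[0,0,0]],
  [1,[0.001,-0.02,0],[0,0,0]],
  [1,[0.001,-0.026,0],[0,0,0]],
  [1,[0.001,-0.026,0],[0,0,0]],
  [1,[0.001,-0.026,0],[0,0,0]],
  [1,[0,0,0.005],[0,0,0]],
  [1,[0,0,0.005],[0,0,0]],
  [1,[0,0,0.002],[0,0,0]],
  [1,[0,0,0],[0,0,0]],
])

```text
time_s: 7.3
eef_pos: [528.5, -78.8, 63.2]
ee_rot: [-0.0, 1.0, -0.011, -0.001]
force: [-1.1, -0.9, 0.2]
grip_width: -0.003
grip_force: 0.0
```

>>> servo_tool([
  [1,[0,0,0.001],[0,0,0]],
  [1,[0,0,0.001],[0,0,0]],
  [1,[0,0,0],[0,0,0]],
])

```text
time_s: 7.55
eef_pos: [528.7, -78.4, 61.7]
ee_rot: [-0.0, 1.0, -0.011, -0.0]
force: [-0.5, 0.2, -0.2]
grip_width: -0.004
grip_force: 0.0
```

>>> servo_tool([
  [1,[0,0,0.002],[0,0,0]],
  [1,[0,0,0.001],[0,0,0]],
  [1,[0,0,0.001],[0,0,0]],
  [1,[0,0,0],[0,0,0]],
])

```text
time_s: 7.88
eef_pos: [528.7, -78.0, 57.7]
ee_rot: [0.0, 1.0, -0.011, -0.0]
force: [-0.7, -1.1, 0.8]
grip_width: -0.0
grip_force: 0.0
```

>>> servo_tool([
  [1,[0,0,0.001],[0,0,0]],
  [1,[0,0,0],[0,0,0]],
])

```text
time_s: 8.05
eef_pos: [528.7, -78.0, 56.8]
ee_rot: [0.0, 1.0, -0.011, -0.0]
force: [-1.1, -0.7, 1.1]
grip_width: 0.001
grip_force: 0.6
```

>>> servo_tool([
  [1,[0,0,0.001],[0,0,0]],
  [1,[0,0,0],[0,0,0]],
])

```text
time_s: 8.22
eef_pos: [528.7, -77.9, 55.7]
ee_rot: [0.0, 1.0, -0.011, -0.0]
force: [-0.5, -0.8, 1.2]
grip_width: 0.001
grip_force: 0.8
```

>>> servo_tool([
  [1,[0,0,0.001],[0,0,0]],
  [1,[0,0,0],[0,0,0]],
])

```text
time_s: 8.38
eef_pos: [528.7, -77.9, 54.6]
ee_rot: [-0.0, 1.0, -0.011, -0.0]
force: [-1.5, -0.9, 1.1]
grip_width: 0.001
grip_force: 0.8
```

>>> servo_tool([
  [1,[0,0,0.001],[0,0,0]],
  [1,[0,0,0.001],[0,0,0]],
  [1,[0,0,0],[0,0,0]],
])

```text
time_s: 8.63
eef_pos: [528.7, -77.9, 52.6]
ee_rot: [-0.0, 1.0, -0.011, -0.0]
force: [-0.8, 0.1, 1.0]
grip_width: 0.006
grip_force: 0.6
```

>>> servo_tool([
  [1,[0,0,0.001],[0,0,0]],
  [1,[0,0,0.001],[0,0,0]],
  [1,[0,0,0],[0,0,0]],
])

```text
time_s: 8.88
eef_pos: [528.8, -77.9, 50.6]
ee_rot: [-0.0, 1.0, -0.011, 0.0]
force: [-1.0, -0.5, 1.0]
grip_width: -0.002
grip_force: 0.6
```

```bash
python3 chk.py
```

```text
tcp [-44.6 -49.8  50.6] [-1.  -0.5  1. ] [-0.05  0.15 -0.  ]
169 [None, None, None, None, None, None, None, None, None]
125 [None, None, None, None, None, None, None, None, None]
71 [90.5, 90.5, 90.4, 90.5, 90.5, 90.4, 90.3, 89.9, None]
27 [90.5, 90.5, 90.5, 90.4, 90.4, 90.3, 90.5, 90.4, 90.2]
-27 [None, 138.8, 136.4, 86.6, 90.8, 95.0, 98.3, 101.5, 90.5]
-71 [None, 80.8, 135.6, 86.4, 90.9, 95.0, 98.3, 101.5, 90.3]
-125 [90.4, 89.1, 89.4, 89.9, 90.5, 91.0, 91.5, 91.9, 90.3]
-169 [90.5, 89.0, 89.5, 89.9, 90.5, 91.1, 91.5, 91.8, 90.4]
finger x,y pctl [[-54. -68.  97.]
 [-33. -50. 151.]
 [-28. -31. 169.]] low z 97.20374899729454
```

Board 3 rocks freely: tilt about −0.22 at 1 N. Before going deeper I'll check where the wrist camera sits relative to the board's rising far edge.

Run:
```python
from rig import *
print(capture("wrist")["T_tool_cam"].round(2), sense()["joints"].round(2))
```

```text
[[   0.     -0.95   -0.32   82.05]
 [   1.      0.      0.      0.23]
 [   0.     -0.32    0.95 -174.46]
 [   0.      0.      0.      1.  ]] [-0.37  0.5   1.65  0.    0.99  1.23]
```

>>> servo_tool([
  [1,[0,0,0.004],[0,0,0]],
  [1,[0,0,0.004],[0,0,0]],
  [1,[0,0,0.004],[0,0,0]],
  [1,[0,0,0.004],[0,0,0]],
  [1,[0,0,0],[0,0,0]],
])

```text
time_s: 9.4
eef_pos: [528.1, -77.7, 33.7]
ee_rot: [-0.0, 1.0, -0.011, -0.001]
force: [0.6, 0.0, -0.2]
grip_width: 0.003
grip_force: 0.0
```

>>> servo_tool([
  [1,[0,0,0.004],[0,0,0]],
  [1,[0,0,0.004],[0,0,0]],
  [1,[0,0,0.004],[0,0,0]],
  [1,[0,0,0.004],[0,0,0]],
  [1,[0,0,0],[0,0,0]],
])

```text
time_s: 9.82
eef_pos: [528.1, -77.7, 17.7]
ee_rot: [-0.0, 1.0, -0.011, -0.001]
force: [-0.3, 0.2, -0.2]
grip_width: -0.001
grip_force: 0.0
```

>>> servo_tool([
  [1,[0.003,0,0],[0,0,0]],
  [1,[0.003,0,0],[0,0,0]],
  [1,[0,0,0],[0,0,0]],
])

```text
time_s: 10.07
eef_pos: [535.0, -78.0, 18.7]
ee_rot: [-0.0, 1.0, -0.011, -0.0]
force: [-0.3, -0.1, 0.2]
grip_width: 0.0
grip_force: 0.5
```

```bash
python3 chk.py
```

```text
tcp [-38.4 -49.8  18.7] [-0.3 -0.1  0.2] [ 0.02  0.19 -0.  ]
169 [None, None, None, None, None, None, None, None, None]
125 [None, None, None, None, None, None, None, None, None]
71 [90.5, 90.6, 90.0, None, None, None, None, None, None]
27 [None, 90.5, 90.5, 90.4, 90.4, 90.4, 90.4, 90.4, 89.7]
-27 [None, 109.1, 106.3, 67.3, 95.7, 125.1, 133.8, 17.6, 89.9]
-71 [None, 18.9, 105.2, 70.3, 95.9, 125.2, 133.8, 17.8, 90.1]
-125 [None, 89.1, 89.4, 89.9, 90.5, 91.1, 91.5, 91.9, 90.0]
-169 [90.4, 89.1, 89.4, 89.7, None, None, None, None, None]
finger x,y pctl [[-48. -68.  96.]
 [-23. -50. 124.]
 [-22. -31. 138.]] low z 95.63025556293152
```

>>> servo_tool([
  [1,[0,0,-0.014],[0,0,0]],
  [1,[0,0,-0.014],[0,0,0]],
  [1,[0,0,-0.014],[0,0,0]],
  [1,[0.0034,0,0],[0,1,0]],
  [1,[0.0034,0,0],[0,1,0]],
  [1,[0.0034,0,0],[0,1,0]],
  [1,[0.0034,0,0],[0,1,0]],
  [1,[0.0034,0,0],[0,1,0]],
  [1,[0,0,0],[0,0,0]],
  [1,[0,0,0],[0,0,0]],
])

```text
time_s: 10.95
eef_pos: [551.0, -77.1, 64.1]
ee_rot: [-0.0, 0.97, -0.01, 0.244]
force: [0.7, 0.5, -0.5]
grip_width: 0.001
grip_force: 0.0
```

```bash
cat > tip.py <<'E'
from h import *
from rig import sense
s=sense();q=s["ee_rot"];R=Ro.from_quat([*q[1:],q[0]]).as_matrix()
c=s["eef_pos"]-32*R[:,2]
print("tip",chest(c).round(1),"inner",chest(c+11*R[:,0]).round(1),"back",chest(c-11*R[:,0]).round(1));print(R.round(3),s["force"])
E
python3 tip.py
python3 - <<'E'
from rig import *
import cv2
a=capture("scene")["pixels"]
cv2.imwrite("pics/c.png",cv2.resize(a[80:280,180:440],(640,480))[:,:,::-1])
E
```

```text
tip [-37.6 -48.7  92.3] inner [-27.9 -48.7  97.5] back [-47.3 -48.7  87.1]
[[ 0.881 -0.019  0.473]
 [-0.019 -1.    -0.004]
 [ 0.473 -0.005 -0.881]] [ 0.67360615  0.52511544 -0.48974658]
```

View pics/c.png

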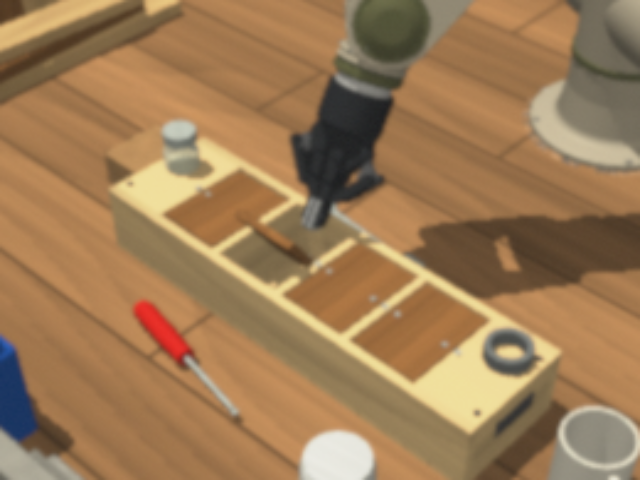

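The picture shows board 3 standing tilted at about (275,235), with the tips at (313,212) on its near side. Now I'll go in with the tool pitched and push the lower half toward upright.

>>> servo_tool([
  [1,[-0.0018,0,0.0076],[0,0,0]],
  [1,[-0.0018,0,0.0076],[0,0,0]],
  [1,[-0.0018,0,0.0076],[0,0,0]],
  [1,[0,0,0],[0,0,0]],
])

```text
time_s: 11.33
eef_pos: [556.9, -76.3, 39.2]
ee_rot: [-0.001, 0.97, -0.009, 0.243]
force: [-0.4, 0.5, -0.5]
grip_width: 0.004
grip_force: 0.0
```

>>> servo_tool([
  [1,[0.001,0,0.005],[0,0,0]],
  [1,[0.001,0,0.005],[0,0,0]],
  [1,[0.001,0,0.005],[0,0,0]],
  [1,[0,0,0],[0,0,0]],
])

```text
time_s: 11.67
eef_pos: [567.3, -76.8, 28.8]
ee_rot: [-0.0, 0.97, -0.009, 0.244]
force: [0.1, 0.5, 0.7]
grip_width: 0.002
grip_force: 0.0
```

```bash
python3 tip.py;python3 chk.py|grep -E "^-(27|71)"
```

```text
tip [-21.3 -48.1  57. ] inner [-11.7 -48.1  62.2] back [-31.  -48.1  51.8]
[[ 0.88  -0.017  0.474]
 [-0.018 -1.    -0.004]
 [ 0.474 -0.005 -0.881]] [0.08582552 0.48100379 0.66674857]
-27 [None, 107.3, 105.8, 46.4, 104.3, 141.6, None, None, 90.2]
-71 [None, 106.7, 106.2, 46.9, 103.9, 141.7, None, None, 90.3]
```

>>> servo_tool([
  [1,[0.002,0,0.0018],[0,0,0]],
  [1,[0.002,0,0.0018],[0,0,0]],
  [1,[0.002,0,0.0018],[0,0,0]],
  [1,[0,0,0],[0,0,0]],
])

```text
time_s: 12.05
eef_pos: [574.3, -76.7, 26.8]
ee_rot: [-0.001, 0.97, -0.009, 0.244]
force: [-3.4, -0.3, -2.7]
grip_width: 0.001
grip_force: 1.3
```

```bash
python3 tip.py
python3 - <<'E'
from h import *
P,im,s=wristpts();Q=chest(P)
for z in range(40,146,7):
    m=(abs(Q[...,2]-z)<2.5)&(abs(abs(Q[...,1]+49)-35)<5)&(abs(Q[...,0])<40)
    if m.sum()>5: print(z,np.median(Q[m][:,0]).round(1),m.sum())
E
```

```text
tip [-14.4 -47.8  55. ] inner [ -4.7 -47.8  60.2] back [-24.  -47.8  49.8]
[[ 0.881 -0.017  0.473]
 [-0.018 -1.    -0.003]
 [ 0.473 -0.006 -0.881]] [-3.41614561 -0.31844373 -2.72431526]
40 -8.8 26
47 -8.4 31
54 -8.0 36
61 -7.5 40
68 -7.1 35
75 -6.5 15
82 -6.2 30
89 -5.9 113
96 -5.3 61
103 -27.9 191
110 -31.5 705
117 -35.3 1274
124 -38.4 828
131 -3.1 186
138 -2.6 223
145 2.3 3685
```

The tilt measures about −1.51 rad. Now I'll withdraw along the tool's own axis.

>>> servo_tool([
  [1,[-0.003,0,-0.002],[0,0,0]],
  [1,[-0.002,0,-0.005],[0,0,0]],
  [1,[0,0,-0.015],[0,0,0]],
  [1,[0,0,-0.025],[0,0,0]],
  [1,[0,0,-0.035],[0,0,0]],
  [1,[0,0,-0.035],[0,0,0]],
  [1,[0,0,-0.035],[0,0,0]],
  [1,[0,0,-0.02],[0,0,0]],
  [1,[0,0,0],[0,0,0]],
  [1,[0,0,0],[0,0,0]],
])

```text
time_s: 12.93
eef_pos: [488.9, -76.5, 177.7]
ee_rot: [0.001, 0.969, -0.009, 0.246]
force: [0.3, 0.5, -0.8]
grip_width: 0.004
grip_force: 0.0
```

```bash
python3 tip.py
python3 - <<'E'
from h import *
from rig import *
P,im,s=wristpts();Q=chest(P)
for z in range(40,150,10):
    m=(abs(Q[...,2]-z)<2.5)&(abs(Q[...,1]+49)<38)&(abs(Q[...,0])<40)
    if m.sum()>5: print(z,np.median(Q[m][:,0]).round(1),m.sum())
for y in (147,49,-147):
  print(y,[round(float(np.median(Q[(abs(Q[...,0]-x)<4)&(abs(Q[...,1]-y)<25)][:,2])),1) for x in (-50,-25,25,50) if ((abs(Q[...,0]-x)<4)&(abs(Q[...,1]-y)<25)).sum()>5])
a=capture("scene")["pixels"];b=capture("top")["pixels"]
cv2.imwrite("pics/d.png",cv2.vconcat([cv2.resize(a[80:280,140:440],(640,300)),cv2.resize(b[90:260,150:490],(640,300))])[:,:,::-1])
E
```

```text
tip [-99.8 -49.5 205.9] inner [-90.2 -49.5 211.1] back [-109.5  -49.5  200.6]
[[ 0.879 -0.018  0.477]
 [-0.017 -1.    -0.006]
 [ 0.477 -0.003 -0.879]] [ 0.30417832  0.51033581 -0.7921959 ]
40 -9.2 96
50 -8.5 108
60 -7.8 147
70 -7.2 134
80 -6.6 166
90 -6.0 180
100 -5.3 210
110 -4.7 215
120 -4.0 234
130 -3.4 274
140 -2.7 310
147 [90.2, 90.3, 90.2, 90.3]
49 [90.2, 90.3, 90.2, 90.2]
-147 [88.7, 89.5, 91.1, 91.7]
```

View pics/d.png

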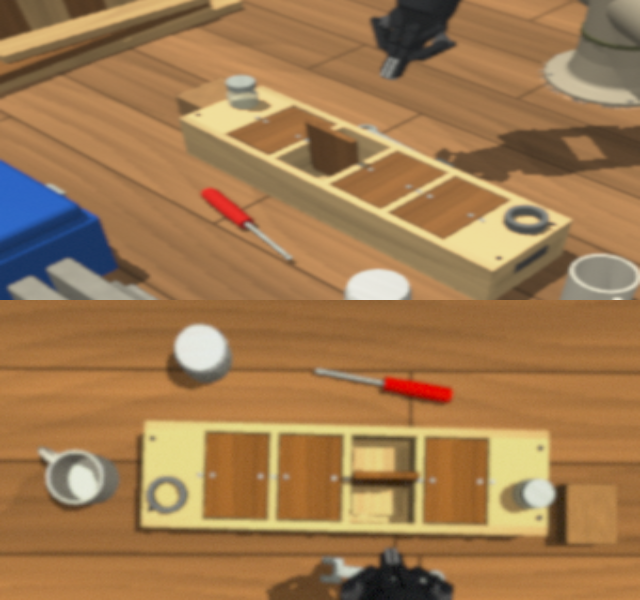

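Board 3 stands upright at (332,148) in the scene view and (385,476) in the top view. The other boards are shut, nothing else has moved and the hand is clear.

```bash
python3 -c "
from rig import *
print(finish_job())"
```

```text
the job is handed in; nothing more can be done
None
```

I found board 3 over the empty bay and pushed it open to about −1.51 rad, where it stayed once the hand was clear; boards 1 and 2 are shut, the probed board 4 keeps a 0.03 rad tilt within its play (my press there reached about 50 N, harder than the gentle press asked for), nothing else moved, and the job was handed in at about 13 s.

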